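# Close and bolt the distribution box

## Robot

A 6-joint arm with a two-finger parallel gripper is mounted at the origin on the work surface. World frame = base frame: x ahead of the robot, y to its left, z up, the work surface at z = 0. Lengths are in mm, angles in rad, forces in N, time in s.
With the tool pointing down it reaches from about 400 to 925 mm from the base axis. Payload 12.5 kg.
Tool frame: the origin (TCP) lies on the centre line of the jaws, within the pads' length; the fingertips stand 14 mm ahead of it and the grasp point (between the pads) lies 5 mm behind it; z points along the fingers, y is the direction in which the jaws open and shut (so a half turn about z gives the same grasp; the last joint's range is limited). The gripper opens to 95 mm and grips with 3 to 60 N. Pads are 20 mm wide; open, the fingers measure 119 mm over their backs; the gripper's body (75 mm by 180 mm) begins 59 mm behind the grasp point.
Start: joints at [1.181, 0.491, 1.559, -0, 1.092, -0.106], TCP at [174.986, 600.021, 228.661] pointing down, gripper open.
Joint ranges: [-3.1, 3.1], [-0.84, 2.19], [0.05, 2.79], [-1.13, 4.28], [0.06, 2.93], [-2.69, 2.69]. Speed limits (rad/s): [2.22, 2.22, 2.79, 3.14, 3.14, 3.14].

## Interface

Orientations are given as [roll, pitch, yaw] about the fixed x, y, z axes, in that order (R = Rz(yaw) Ry(pitch) Rx(roll)).
In Python, from cell import * gives the robot as it stands.
- The arm moves only by the tool play_rows, never from a script. Its argument "moves" is a list of rows, each a list of 7 numbers: the shift along the tool's x, y, z in m, then the turn, a rotation vector about the tool's x, y, z in rad, then the opening in per cent of the stroke, from 0 (shut) to 100 (fully open). In form: [[tx, ty, tz, ax, ay, az, claw], ...]. A call has 1 to 8 rows; each row shifts and turns the pose as measured when the row begins, along the tool's axes as they then stand; what a row does not reach is not made up. A row lasts 1/10 s, in which the tool goes at most 50 mm and 8.59 degrees, less where a joint would pass 70% of its speed; a pose out of reach is approached as far as the arm can. A call is refused whole if a number of a shift passes 0.05 or a number of a turn 0.15, either way. A call with a gripper value outside its range is refused whole. The fingers move at their own pace and stop on an object; the grip force is fixed at half the most. Time passes only in rows, so rows that do not move let the fingers close. It gives the time, the measured TCP pose, the force and the opening at its end, in the units of the state.
- state(): the state, without advancing time (a new reading comes with each control period).
- read_camera(name): name is "scene" or "top"; returns a dict with "img" (384x512x3 uint8, red, green, blue), "fx", "fy", "cx", "cy" (pixels), "R" (3x3) and "t" (3): a world point X has camera coordinates R X + t. Camera axes: x right, y down, z forward; pixel columns grow to the right and rows downward; lengths in mm; the calibration is good to about 2 mm. A picture is of the moment at which its call begins. There is no depth.
- job_done(): hands the job in, once; it reports no verdict.
The state is a dict: "t": time; "joints": joint angles; "qvel": joint speeds; "tau": joint torques, N m; "eef_pos": TCP position; "tcp_rot": TCP orientation; "ft_force": force on the tool from outside, world axes, zero at the start; "moment": the same for the moment, N m; "opening": opening from 0.0 (shut) to 1.0 (fully open).
Only numpy, scipy, OpenCV 4.12 (cv2) and the standard library are available. Lean on these libraries where they do the work, as an engineer would, in place of code of your own. Each camera call takes 0.05 s, during which the arm holds its last target.

## Task

Push the open lid of the distribution box fully shut with your fingertips, without slamming it, and then push the black bar on top of the lid sideways as far as it goes, so that its steel tongue slides home under the keeper and bolts the lid. Only push, from the outside: do not pinch or lift the lid or the bar, and leave the other things on the bench where they are.

Things in the scene. Friction and masses are not known exactly. Their poses are not given: they have to be found in the camera images.
- box: White electrical distribution box lying on its back, fixed to the bench: 200 (its x) by 260 (its y) by 85 mm high, open at the top, breakers inside. Origin at the centre of its underside, on the bench; z up, x from the lid's free edge towards its hinge (roughly away from the robot), y to the left seen from the robot.
- lid_hinge (a point): Middle of the hinge line of the lid, at box x = +100 mm, y = 0, 85 mm above the bench. The line runs along box y; the lid turns about it.
- lid_edge (a point): Middle of the free edge of the lid, on the outer (upper) face: 205 mm from the hinge line along the lid, and 10 mm off the plane through the hinge line, on the outside. With the lid shut it is 95 mm above the bench.
- lid (a joint): Angle of the grey lid (rad): 0 = shut and flat, positive = open, free edge raised (1.57 = upright). A plate 205 mm from hinge to free edge, 260 mm along box y, outer face 10 mm outside the plane of the hinge line. Stiff hinge: it stays where left and takes 1 to 4 N at the free edge to push down. Starts half open. The 50 mm next to the free edge is bare; the bar lies nearer the hinge.
- bar (a joint): Travel of the sliding bar (m) along box +y, over the lid: starts near 0, 0.040 = end stop, tongue fully home. It stays where it is left and takes about 2 N to push.
- bar_top (a point): Centre of the top of the sliding bar, a black rib on the lid's outer face: 92 mm long along box x, centred 100 mm from the hinge line; 18 mm wide in box y; 22 mm high above the lid's face (17 mm at its long sides). Bar at 0: this point is at box y = -10 mm; lid shut: 117 mm above the bench. A steel tongue 30 mm wide, 3 mm thick runs from its +y side flat on the lid.
- lampholder: Bystander: white round lampholder standing on the bench, base 90 mm across, neck 48 mm, 55 mm high; origin at the centre of its underside.
- tape: Bystander: roll of tape lying flat, 70 mm across, 19 mm high; origin at the centre of its underside.
- jar: Bystander: pale jar with a white cap, 60 mm across, 85 mm high; origin at the centre of its underside.
- screwdriver: Bystander: screwdriver about 190 mm long lying on the bench to the right of the box (box -y), roughly along box x, about 300 mm from the box's centre line.
- keeper (a point): Top centre of the steel keeper, a small fixed bridge 48 mm long (box x) and 14 mm wide (box y) outside the box's +y wall, at box x = 0, y = 143 mm, 115 mm above the bench; the tongue slides under it.

How it is judged (in metres and radians):
On the way, in this order (a step that is already met when the one before it is completed fails the run):
1. the lid is fully shut (value of joint lid below 0.03 rad and value of joint bar below 0.016 m), for 0.2 s.
2. the bar is pushed home with the lid shut (value of joint lid below 0.03 rad and value of joint bar above 0.036 m), for 0.2 s.
At the end, for the whole second after the job is handed in: The lid is shut (within 0.03 rad), the bar is home (within 4 mm of its 40 mm end stop), and the lampholder, tape, jar and screwdriver are within 30 mm of where they were (all of step 2 and distance of each of lampholder, tape, jar, screwdriver from where it was at the start of the episode below 0.03 m); the robot touches nothing.
It fails at once if a thing beside the work (lampholder, tape, jar, screwdriver) is knocked aside, lifted or carried by more than 30 mm (distance of any of lampholder, tape, jar, screwdriver from where it was at the start of the episode above 0.03 m).
It fails at once if the sliding bar is pinched: fingers press on both of its long sides at once (contact force between the fingers and bar_c2 above 1 N and contact force between the fingers and bar_c3 above 1 N).
It fails at once if the lid is taken by its inner face (gripped by the edge) or lifted further open (beyond 1.4 rad) (contact force between the fingers and lid_c1 above 2 N or value of joint lid above 1.4 rad).
It fails at once if the lid is slammed (faster than 4 rad/s) (velocity of joint lid below -4 rad/s).
It fails at once if the bar is slid across while the lid is still open (value of joint bar above 0.016 m and value of joint lid above 0.06 rad).
It also fails if it takes over 48 s, if anything falls off the work surface, if the arm or the gripper's body presses on something with over 40 N, if the wrist force passes 120 N, or if a joint passes its speed limit or range.

## Working session

There is one attempt and no reset: what is moved stays moved. The work goes in short steps, Python scripts to look and compute and a tool call to move; the robot and the scene stay as the last step left them, time stands still between calls to the robot, and variables do not carry over. Pictures are saved under pics/ and viewed, and the job is handed in when it is done.

Besides the shell and the picture viewer there is one more tool, called after ">>>" as name(argument=value, ...), one argument or row to a line, values as JSON. play_rows: Moves the arm, as the interface text tells. Its arguments: {"type":"object","properties":{"moves":{"type":"array"}},"required":["moves"]}

```bash
mkdir -p pics; cat > h.py <<'E'
from cell import *
import numpy as np, cv2
def snap(n,tag):
    c=read_camera(n); im=cv2.cvtColor(c["img"],cv2.COLOR_RGB2BGR); cv2.imwrite(f"pics/{tag}.png",cv2.resize(im,None,fx=1.5,fy=1.5,interpolation=cv2.INTER_CUBIC)); 
    import pickle; pickle.dump(c,open(f"pics/{tag}.pkl","wb")); return c
def proj(c,X):
    p=np.array(c["R"])@np.array(X,float)+np.array(c["t"]).ravel(); return np.array([c["fx"]*p[0]/p[2]+c["cx"],c["fy"]*p[1]/p[2]+c["cy"]])
def onz(c,u,v,z):
    R=np.array(c["R"]);t=np.array(c["t"]).ravel(); d=R.T@np.array([(u-c["cx"])/c["fx"],(v-c["cy"])/c["fy"],1]); o=-R.T@t
    return o+d*(z-o[2])/d[2]
E
python3 - <<'E'
from h import *
for n in("scene","top"):
    c=snap(n,n+"0"); R=np.array(c["R"]); print(n,c["fx"],c["cx"],c["cy"],-R.T@np.array(c["t"]).ravel(),R.round(3).tolist())
print(state())
E
```

```text
scene 426.6881226157683 257.3068248363798 192.69235419320304 [1264.91575227  327.49213807  630.17344732] [[-0.412, 0.911, -0.001], [0.522, 0.235, -0.82], [-0.747, -0.338, -0.572]]
top 451.60372351972336 258.26284578284196 190.71555394262387 [ 393.84759516   18.54656473 1057.96779589] [[0.004, -1.0, 0.008], [-0.98, -0.005, -0.197], [0.197, -0.007, -0.98]]
{'t': 0.1, 'joints': array([ 1.18137993e+00,  4.91486557e-01,  1.55939321e+00, -3.74832452e-06,
        1.09173206e+00, -1.05613712e-01]), 'qvel': array([ 0.00070798, -0.00080025, -0.00223744,  0.00167647,  0.00038354,
       -0.00096041]), 'tau': array([ 3.74405034e-03, -6.13623047e+01, -2.58607686e+01,  6.94804103e-02,
        4.69878735e-02, -4.80763367e-05]), 'eef_pos': array([174.9114811 , 599.80507012, 228.12647043]), 'tcp_rot': array([-3.14057881e+00, -1.04132685e-04,  2.85779165e+00]), 'ft_force': array([ 0.06524384, -0.334973  ,  0.44341212]), 'moment': array([-0.01718035, -0.00413702,  0.02166351]), 'opening': 1.0016444528336275}
```

View pics/scene0.png

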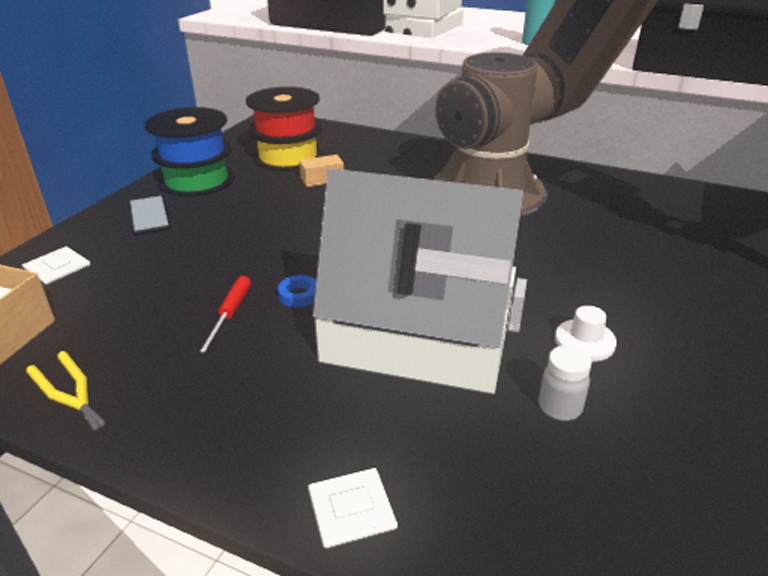

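View pics/top0.png

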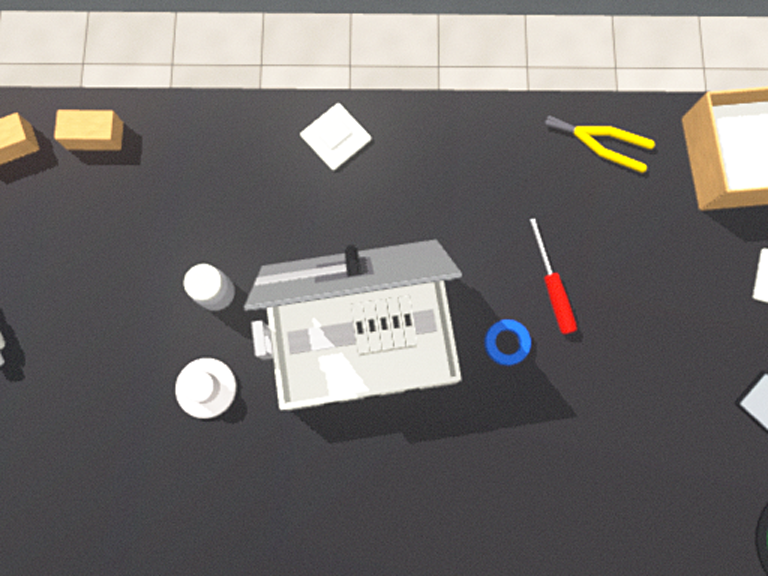

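```bash
python3 - <<'E'
import cv2
a=cv2.imread("pics/scene0.png");b=cv2.imread("pics/top0.png")
cv2.imwrite("pics/sc.png",cv2.resize(a[150:400,300:560],None,fx=2.4,fy=2.4,interpolation=2))
cv2.imwrite("pics/tc.png",cv2.resize(b[230:420,170:480],None,fx=2.5,fy=2.5,interpolation=2))
E
```

```text
(no output)
```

View pics/sc.png

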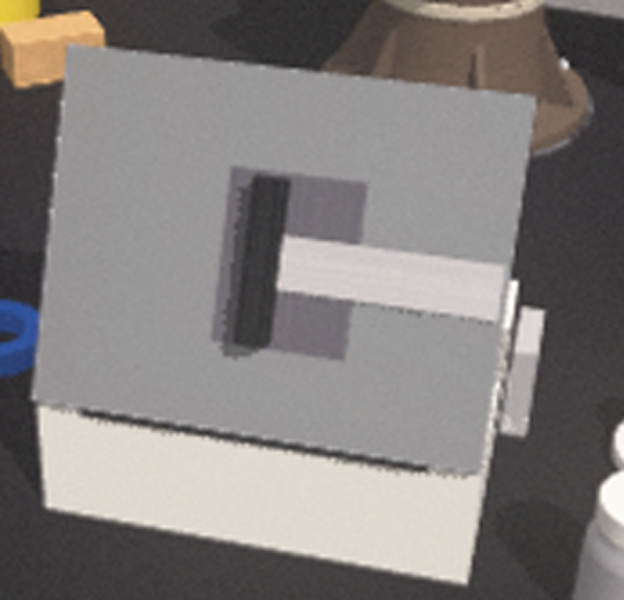

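View pics/tc.png

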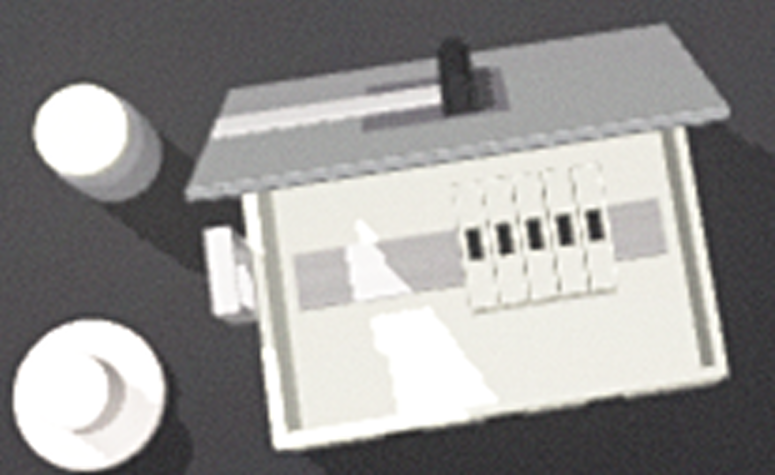

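```bash
cat > fit.py <<'E'
from h import *
import pickle
from scipy.optimize import least_squares
S=pickle.load(open("pics/scene0.pkl","rb"));T=pickle.load(open("pics/top0.pkl","rb"))
sc=lambda u,v:((300+u/2.4)/1.5,(150+v/2.4)/1.5)
tc=lambda u,v:((170+u/2.5)/1.5,(230+v/2.5)/1.5)
def W(p,b):
    c,s=np.cos(p[2]),np.sin(p[2]); return np.array([p[0]+c*b[0]-s*b[1],p[1]+s*b[0]+c*b[1],b[2]])
def L(p,r,y,h=10): # r from hinge, y, height off plane
    a=p[3]; return W(p,[100-r*np.cos(a)+h*np.sin(a),y,85+r*np.sin(a)+h*np.cos(a)])
obs=[(S,sc(70,46),lambda p:L(p,205,-130)),(S,sc(536,98),lambda p:L(p,205,130)),
(S,sc(45,508),lambda p:W(p,[100,-130,0])),(S,sc(467,583),lambda p:W(p,[100,130,0])),
(S,sc(34,402),lambda p:L(p,0,-130)),(S,sc(472,474),lambda p:L(p,0,130)),
(T,tc(276,450),lambda p:W(p,[-100,130,85])),(T,tc(726,378),lambda p:W(p,[-100,-130,85])),
(T,tc(189,188),lambda p:L(p,205,130)),(T,tc(726,106),lambda p:L(p,205,-130)),
(T,tc(230,90),lambda p:L(p,0,130)),(T,tc(668,25),lambda p:L(p,0,-130))]
f=lambda p:np.concatenate([proj(c,g(p))-o for c,o,g in obs])
r=least_squares(f,[500,0,0,1.0])
if __name__=="__main__":
    p=r.x; print(p); print(r.fun.reshape(-1,2).round(1).tolist())
    print("edge",L(p,205,0),"edge y=-90",L(p,205,-90),"bartop shut",W(p,[0,-10,117]),"keeper",W(p,[0,143,115]))
    print("jar",onz(T,(205)/1.5,285/1.5,85),"lamp",onz(T,202/1.5,388/1.5,55),"tape",onz(T,508/1.5,342/1.5,19))
E
python3 fit.py
```

```text
[5.31785010e+02 5.13983068e+01 1.59706732e-01 1.10298188e+00]
[[-1.3, -1.5], [-0.4, -1.1], [-0.4, -1.2], [-0.7, -0.6], [-1.4, -1.4], [1.6, -0.4], [-0.8, -0.9], [-0.0, -0.9], [-1.6, 0.4], [0.4, 0.2], [-0.6, -0.4], [-0.9, -0.5]]
edge [548.05878849  54.01966382 272.48333895] edge y=-90 [562.37136951 -34.83499292 272.48333895] bartop shut [533.37529667  41.5255672  117.        ] keeper [509.04390893 192.57848366 115.        ]
jar [589.89401567 278.59092429  85.        ] lamp [442.21056828 282.24657387  55.        ] tape [ 516.10067097 -174.84120929   19.        ]
```

>>> play_rows(
  moves=[
    [0, 0, -0.04, 0, 0, 0, 0],
    [0, 0, -0.04, 0, 0, -0.1, 0],
    [0, 0, -0.04, 0, 0, -0.1, 0],
    [0, 0, -0.02, 0, 0, -0.1, 0],
    [0, 0, 0, 0, 0, -0.1, 0],
    [0, 0, 0, 0, 0, -0.05, 0],
  ],
)

```text
t: 0.7
eef_pos: [174.7, 599.3, 371.2]
tcp_rot: [-3.136, -0.004, -2.958]
ft_force: [0.1, -0.4, -0.4]
opening: 0.553
```

```bash
cat > g.py <<'E'
from fit import *
p=r.x
def go(bx,by,z,q=False):
    s=state(); e=np.array(s["eef_pos"]); rt=np.array(s["tcp_rot"])
    from scipy.spatial.transform import Rotation as Ro
    R=Ro.from_euler("xyz",rt); d=W(p,[bx,by,z])-e
    Rt=Ro.from_euler("xyz",[np.pi,0,np.pi+p[2]])
    print("t",s["t"],"eef",e.round(1),"tool shift mm",R.inv().apply(d).round(1),"turn",(R.inv()*Rt).as_rotvec().round(3),"F",np.array(s["ft_force"]).round(1),"op",round(s["opening"],2))
    v=e-W(p,[0,0,0]);c,sn=np.cos(p[2]),np.sin(p[2]); print("box TCP",round(c*v[0]+sn*v[1],1),round(-sn*v[0]+c*v[1],1),e[2].round(1))
E
python3 - <<'E'
from g import *
go(45,0,340)
for a in (1.1,.9,.7,.5,.3,.15,0): print(a, 100-182*np.cos(a)+10*np.sin(a)+10, 85+182*np.sin(a)+10*np.cos(a)+14)
E
```

```text
t 0.7 eef [174.7 599.3 371.2] tool shift mm [-296.4 -604.7   33.6] turn [-0.006 -0.004  0.023] F [ 0.1 -0.4 -0.4] op 0.55
box TCP -265.4 597.7 371.2
1.1 36.357579501159286 265.73570074543704
0.9 4.700254871013912 247.78159723490862
0.7 -22.759101213400008 223.89604095010466
0.5 -44.925770878005814 195.03127364486866
0.3 -60.916038954246886 162.33804250361985
0.15 -68.46195485962369 136.0854508895555
0 -72.0 109.0
```

>>> play_rows(
  moves=[
    [-0.02, -0.04, 0, 0, 0, 0.02, 0],
    [-0.02, -0.04, 0, 0, 0, 0, 0],
    [-0.02, -0.04, 0, 0, 0, 0, 0],
    [-0.02, -0.04, 0, 0, 0, 0, 0],
    [-0.02, -0.04, 0, 0, 0, 0, 0],
    [-0.02, -0.04, 0, 0, 0, 0, 0],
    [-0.02, -0.04, 0, 0, 0, 0, 0],
    [-0.02, -0.04, 0, 0, 0, 0, 0],
  ],
)

```text
t: 1.5
eef_pos: [389.2, 303.2, 369.7]
tcp_rot: [-3.134, -0.007, -2.968]
ft_force: [-0.3, 0.7, -0.1]
opening: 0.002
```

```bash
python3 -c "
from g import *
go(45,0,340)"
```

```text
t 1.5 eef [389.2 303.2 369.7] tool shift mm [-142.2 -273.    30.9] turn [-0.008 -0.007  0.013] F [-0.3  0.7 -0.1] op 0.0
box TCP -100.7 271.3 369.7
```

>>> play_rows(
  moves=[
    [-0.02, -0.04, 0, 0, 0, 0.01, 0],
    [-0.02, -0.04, 0, 0, 0, 0, 0],
    [-0.02, -0.04, 0, 0, 0, 0, 0],
    [-0.02, -0.04, 0, 0, 0, 0, 0],
    [-0.02, -0.04, 0, 0, 0, 0, 0],
    [-0.02, -0.04, 0, 0, 0, 0, 0],
    [-0.02, -0.03, 0, 0, 0, 0, 0],
    [0, 0, 0, 0, 0, 0, 0],
  ],
)

```text
t: 2.3
eef_pos: [578.5, 43.4, 368.7]
tcp_rot: [-3.133, -0.01, -2.984]
ft_force: [-0.1, 0.1, -1.7]
opening: 0.004
```

```bash
python3 -c "
from g import *
go(50,0,300);snap('scene','s1')"
```

```text
t 2.3 eef [578.5  43.4 368.7] tool shift mm [-5.8 15.9 68.5] turn [-0.008 -0.01  -0.002] F [-0.1  0.1 -1.7] op 0.0
box TCP 44.9 -15.3 368.7
```

View pics/s1.png

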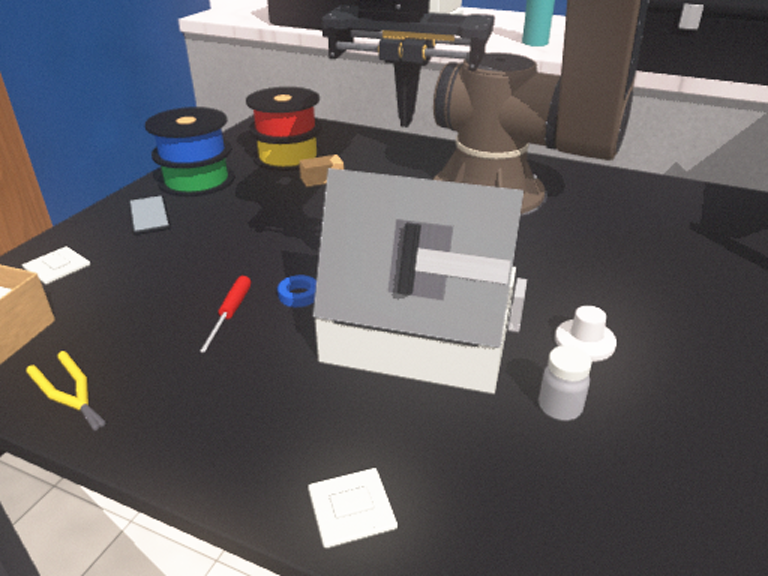

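>>> play_rows(
  moves=[
    [-0.006, 0, 0.03, 0, 0, 0, 0],
    [0, 0, 0.03, 0, 0, 0, 0],
    [0, 0, 0.025, 0, 0, 0, 0],
    [0, 0, 0, 0, 0, 0, 0],
  ],
)

```text
t: 2.75
eef_pos: [580.7, 47.6, 281.7]
tcp_rot: [-3.135, -0.01, -2.982]
ft_force: [-0.4, 0.2, -0.3]
opening: 0.006
```

```bash
python3 -c "
from g import *
go(36,-15,266)"
```

```text
t 2.75 eef [580.7  47.6 281.7] tool shift mm [11.5 -3.3 15.9] turn [-0.007 -0.01   0.   ] F [-0.4  0.2 -0.3] op 0.01
box TCP 47.7 -11.6 281.7
```

>>> play_rows(
  moves=[
    [0.006, 0, 0.008, 0, 0, 0, 0],
    [0.006, 0, 0.008, 0, 0, 0, 0],
    [0.01, 0, 0.006, 0, 0, 0, 0],
    [0.01, 0, 0.006, 0, 0, 0, 0],
    [0.01, 0, 0.006, 0, 0, 0, 0],
  ],
)

```text
t: 3.25
eef_pos: [539.6, 43.2, 253.1]
tcp_rot: [-3.132, 0.001, -2.978]
ft_force: [2.4, 0.7, -0.5]
opening: 0.001
```

```bash
python3 -c "
from g import *
go(-23,-12,224);snap('scene','s2')"
```

```text
t 3.25 eef [539.6  43.2 253.1] tool shift mm [29.5 -2.3 29.1] turn [-0.009  0.001  0.004] F [ 2.4  0.7 -0.5] op 0.0
box TCP 6.4 -9.3 253.1
```

View pics/s2.png

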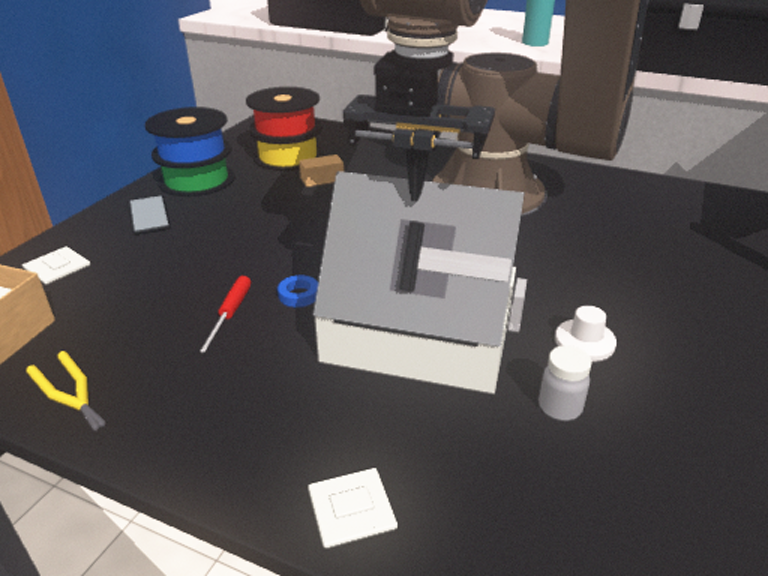

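>>> play_rows(
  moves=[
    [0.009, 0, 0.008, 0, 0, 0, 0],
    [0.009, 0, 0.009, 0, 0, 0, 0],
    [0.009, 0, 0.009, 0, 0, 0, 0],
    [0.008, 0, 0.01, 0, 0, 0, 0],
    [0.008, 0, 0.011, 0, 0, 0, 0],
    [0.007, 0, 0.012, 0, 0, 0, 0],
  ],
)

```text
t: 3.9
eef_pos: [490.8, 36.0, 200.1]
tcp_rot: [-3.129, 0.014, -2.976]
ft_force: [0.1, -0.1, 2.3]
opening: 0.004
```

```bash
python3 -c "
from g import *
go(-45,-12,195);snap('scene','s3')"
```

```text
t 3.9 eef [490.8  36.  200.1] tool shift mm [ 2.2 -3.2  5.2] turn [-0.012  0.014  0.006] F [ 0.1 -0.1  2.3] op 0.0
box TCP -42.9 -8.7 200.1
```

View pics/s3.png

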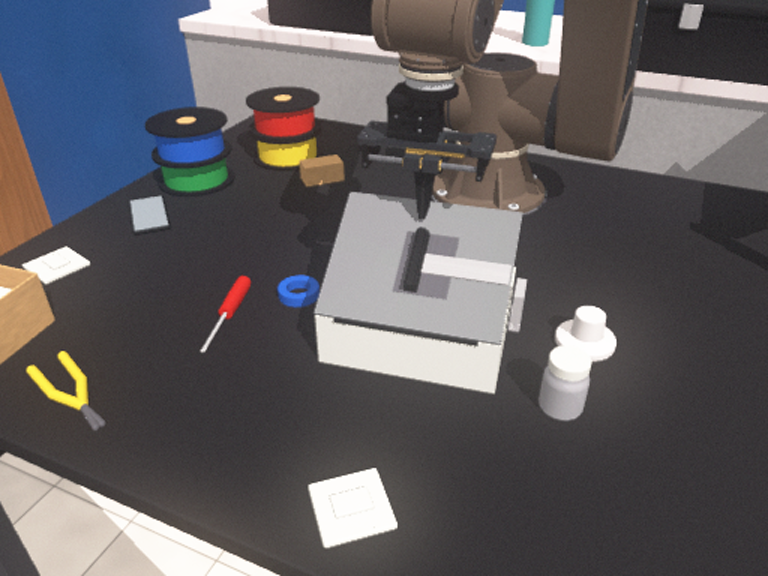

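>>> play_rows(
  moves=[
    [0.005, -0.001, 0.012, 0, -0.01, 0, 0],
    [0.005, 0, 0.012, 0, 0, 0, 0],
    [0.005, 0, 0.012, 0, 0, 0, 0],
    [0.004, 0, 0.012, 0, 0, 0, 0],
    [0.004, 0, 0.012, 0, 0, 0, 0],
    [0.003, 0, 0.012, 0, 0, 0, 0],
  ],
)

```text
t: 4.55
eef_pos: [468.7, 31.4, 130.7]
tcp_rot: [-3.128, 0.031, -2.974]
ft_force: [0.3, -0.3, 1.9]
opening: 0.005
```

```bash
python3 -c "
from g import *
go(-72,-12,109)"
```

```text
t 4.55 eef [468.7  31.4 130.7] tool shift mm [ 7.3 -1.9 21.5] turn [-0.013  0.031  0.008] F [ 0.3 -0.3  1.9] op 0.01
box TCP -65.4 -9.7 130.7
```

>>> play_rows(
  moves=[
    [0.003, -0.001, 0.01, -0.01, 0.02, 0, 0],
    [0.003, 0, 0.008, 0, 0.01, 0, 0],
    [0, 0, 0.004, 0, 0, 0, 0],
    [0, 0, 0.003, 0, 0, 0, 0],
    [0, 0, 0.003, 0, 0, 0, 0],
  ],
)

```text
t: 5.05
eef_pos: [464.5, 29.6, 108.6]
tcp_rot: [-3.138, 0.002, -2.973]
ft_force: [-18.2, -0.8, 64.4]
opening: 0.004
```

```bash
python3 -c "
from g import *
go(-72,-12,109);snap('scene','s4')"
```

```text
t 5.05 eef [464.5  29.6 108.6] tool shift mm [ 2.1 -1.2 -0.4] turn [-0.004  0.002  0.009] F [-18.2  -0.8  64.4] op 0.0
box TCP -69.9 -10.8 108.6
```

View pics/s4.png

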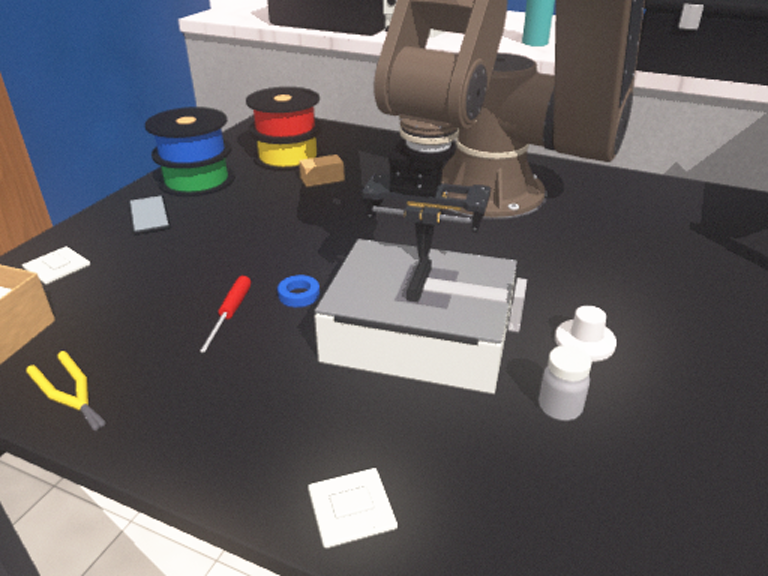

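>>> play_rows(
  moves=[
    [0, 0, -0.005, 0, 0, 0, 0],
    [0, 0, -0.02, 0, 0, 0, 0],
    [0, 0, -0.03, 0, 0, 0, 0],
    [-0.01, -0.01, 0, 0, 0, 0, 0],
    [-0.03, -0.02, 0, 0, 0, 0, 0],
    [-0.03, -0.02, 0, 0, 0, 0, 0],
    [0, 0, 0, 0, 0, 0, 0],
  ],
)

```text
t: 5.8
eef_pos: [545.9, -9.4, 168.7]
tcp_rot: [-3.136, 0.006, -2.971]
ft_force: [-0.7, 0.6, -0.4]
opening: 0.008
```

```bash
python3 -c "
from g import *
go(0,-60,115);snap('scene','s5');snap('top','t5')"
```

```text
t 5.8 eef [545.9  -9.4 168.7] tool shift mm [ 4.6  2.6 53.6] turn [-0.005  0.006  0.011] F [-0.7  0.6 -0.4] op 0.01
box TCP 4.3 -62.2 168.7
```

View pics/s5.png

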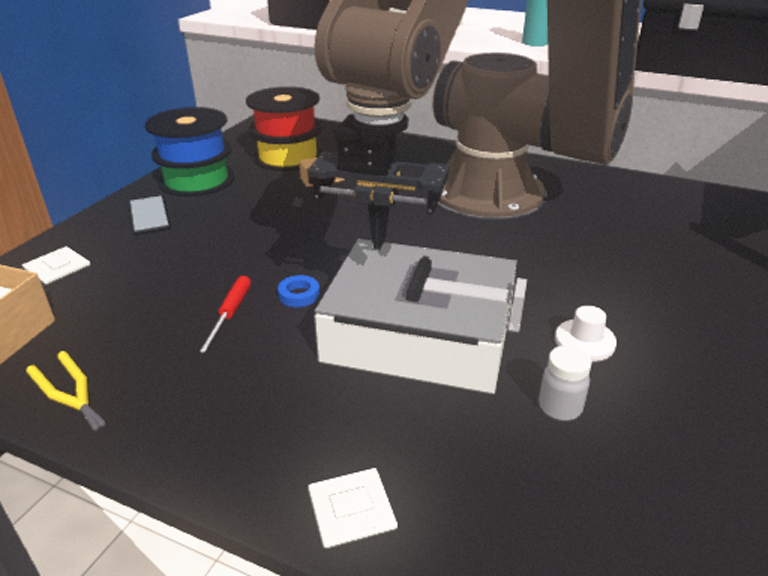

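The lid is flat (free edge at about (435,250)). The bar sits unmoved around (420,280). The fingertip at (378,245) is above its right-hand side, so I descend next.

>>> play_rows(
  moves=[
    [0.003, 0.002, 0.02, 0, 0, 0.01, 0],
    [0.002, 0, 0.02, 0, 0, 0, 0],
    [0, 0, 0.011, 0, 0, 0, 0],
    [0, 0, 0, 0, 0, 0, 0],
  ],
)

```text
t: 6.3
eef_pos: [534.7, -6.0, 114.8]
tcp_rot: [-3.138, 0.0, -2.981]
ft_force: [-0.6, -0.6, -0.3]
opening: 0.009
```

```bash
python3 -c "
from g import *
go(0,-30,114.5)"
```

```text
t 6.3 eef [534.7  -6.  114.8] tool shift mm [-6.3 27.1  0.3] turn [-0.003  0.     0.001] F [-0.6 -0.6 -0.3] op 0.01
box TCP -6.3 -57.1 114.8
```

>>> play_rows(
  moves=[
    [-0.002, 0.008, 0, 0, 0, 0, 0],
    [-0.002, 0.008, 0, 0, 0, 0, 0],
    [0, 0.008, 0, 0, 0, 0, 0],
    [0, 0.006, 0, 0, 0, 0, 0],
    [0, 0.006, 0, 0, 0, 0, 0],
    [0, 0.006, 0, 0, 0, 0, 0],
  ],
)

```text
t: 6.9
eef_pos: [532.3, 40.0, 117.2]
tcp_rot: [-3.137, 0.004, -2.98]
ft_force: [0.4, -2.2, -0.1]
opening: 0.006
```

```bash
python3 -c "
from g import *
go(0,10,114.5)"
```

```text
t 6.9 eef [532.3  40.  117.2] tool shift mm [-1.3 21.3  2.6] turn [-0.004  0.004  0.002] F [ 0.4 -2.2 -0.1] op 0.01
box TCP -1.3 -11.3 117.2
```

>>> play_rows(
  moves=[
    [0, 0.006, 0.002, 0, 0, 0, 0],
    [0, 0.006, 0.001, 0, 0, 0, 0],
    [0, 0.006, 0.001, 0, 0, 0, 0],
    [0, 0.004, 0, 0, 0, 0, 0],
    [0, 0.003, 0, 0, 0, 0, 0],
  ],
)

```text
t: 7.4
eef_pos: [528.9, 66.4, 114.9]
tcp_rot: [-3.135, 0.007, -2.979]
ft_force: [1.6, -19.7, 2.6]
opening: 0.006
```

```bash
python3 -c "
from g import *
go(0,13,114.5); snap('top','t6')"
```

```text
t 7.4 eef [528.9  66.4 114.9] tool shift mm [-0.4 -2.3  0.4] turn [-0.006  0.007  0.003] F [  1.6 -19.7   2.6] op 0.01
box TCP -0.4 15.3 114.9
```

>>> play_rows(
  moves=[
    [0, 0.002, 0, 0, 0, 0, 0],
    [0, 0.002, 0, 0, 0, 0, 0],
    [0, 0.001, 0, 0, 0, 0, 0],
  ],
)

```text
t: 7.75
eef_pos: [529.0, 66.2, 114.9]
tcp_rot: [-3.126, 0.007, -2.975]
ft_force: [-0.0, -9.6, 1.4]
opening: 0.008
```

```bash
python3 -c "
from g import *
go(0,13,114.5)"
```

```text
t 7.75 eef [529.   66.2 114.9] tool shift mm [-0.4 -2.1  0.5] turn [-0.015  0.007  0.006] F [-0.  -9.6  1.4] op 0.01
box TCP -0.4 15.1 114.9
```

>>> play_rows(
  moves=[
    [0, -0.01, 0, 0, 0, 0, 0],
    [0, -0.02, 0, 0, 0, 0, 0],
    [0, -0.01, -0.02, 0, 0, 0, 0],
    [0, 0, -0.04, 0, 0, 0, 0],
    [0, 0, -0.05, 0, 0, 0, 0],
    [0.03, -0.04, -0.03, 0, 0, 0, 0],
    [0.03, -0.04, -0.03, 0, 0, 0, 0],
    [0.03, -0.04, 0, 0, 0, 0, 0],
  ],
)

```text
t: 8.55
eef_pos: [472.3, -93.4, 281.2]
tcp_rot: [-3.129, 0.002, -2.97]
ft_force: [1.6, -1.0, -0.9]
opening: 0.005
```

>>> play_rows(
  moves=[
    [0.03, -0.04, 0, 0, 0, 0, 0],
    [0.03, -0.04, 0, 0, 0, 0, 0],
    [0, -0.04, 0, 0, 0, 0, 0],
    [0, 0, 0, 0, 0, 0, 0],
    [0, 0, 0, 0, 0, 0, 0],
  ],
)

```text
t: 9.05
eef_pos: [429.6, -228.4, 283.7]
tcp_rot: [-3.129, 0.006, -2.975]
ft_force: [-0.5, 0.7, -0.3]
opening: 0.001
```

```bash
python3 - <<'E'
from g import *
S=snap('scene','s7');T=snap('top','t7')
out=[]
for c,t in((S,'s7'),(T,'t7')):
    im=cv2.cvtColor(c["img"],cv2.COLOR_RGB2BGR)
    u,v=proj(c,W(p,[0,40,105])).astype(int); x0,y0=u-65,v-60
    im=cv2.resize(im[y0:y0+120,x0:x0+130],None,fx=3,fy=3,interpolation=2)
    for by,col in((-10,(0,0,255)),(30,(0,255,0))):
        for bx in(-46,46):
            q=(proj(c,W(p,[bx,by,117]))-[x0,y0])*3; cv2.circle(im,tuple(int(i) for i in q),3,col,1)
    out.append(im)
cv2.imwrite("pics/c7.png",np.hstack(out)); print(state()["ft_force"],state()["t"])
E
```

```text
[ 0.22085427 -1.27413297  0.93879552] 9.15
```

View pics/c7.png

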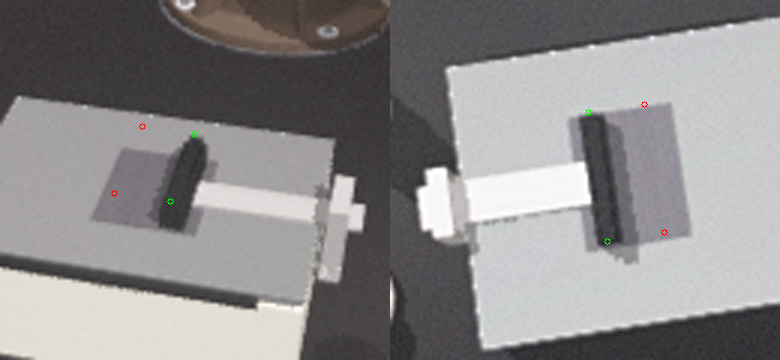

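View pics/t7.png

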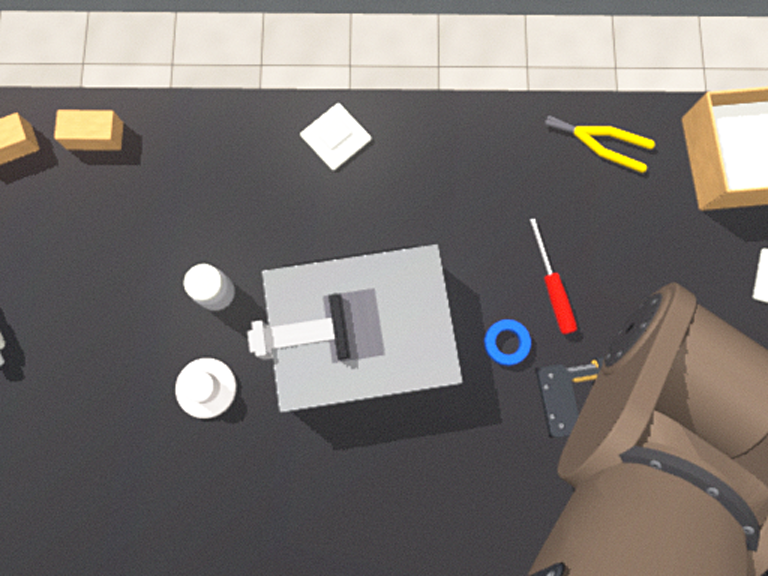

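```bash
python3 - <<'E'
from g import *
for t in('t5','t7'):
    c=pickle.load(open(f'pics/{t}.pkl','rb')); g=c["img"].max(2)
    for bx in(-25,25):
        ys=np.arange(-40,60,.5); v=[]
        for y in ys:
            u=proj(c,W(p,[bx,y,117])); v.append(cv2.getRectSubPix(g,(1,1),(float(u[0]),float(u[1])))[0,0])
        v=np.array(v); m=v<75; print(t,bx,v.min(),ys[m].min() if m.any() else None,ys[m].max() if m.any() else None)
    im=cv2.cvtColor(c["img"],cv2.COLOR_RGB2BGR)[150:290,160:320]
    cv2.imwrite(f"pics/{t}c.png",cv2.resize(im,None,fx=4,fy=4,interpolation=2))
E
```

```text
t5 -25 131 None None
t5 25 88 None None
t7 -25 49 21.0 36.5
t7 25 62 21.5 36.0
```

View pics/t5c.png

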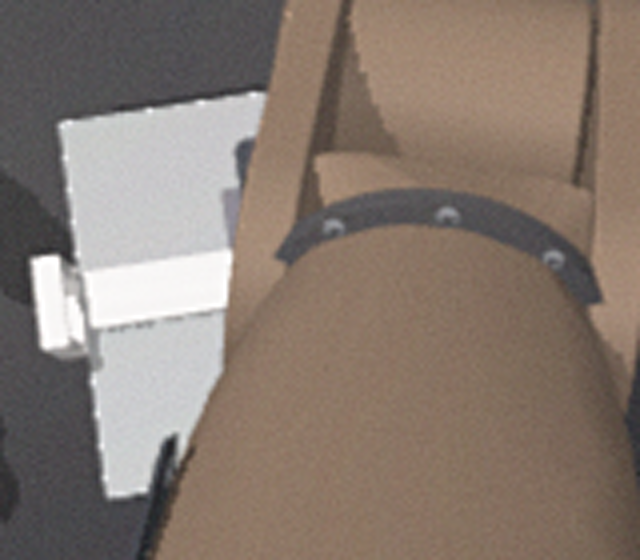

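View pics/t7c.png

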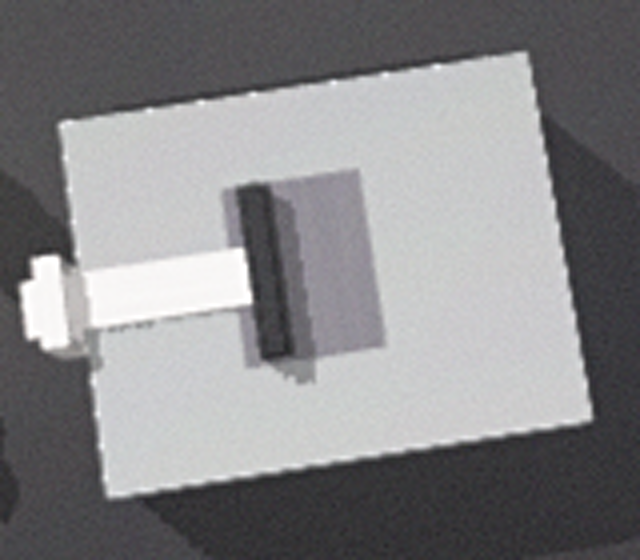

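```bash
python3 - <<'E'
from g import *
for t in('t7','s7'):
  c=pickle.load(open(f'pics/{t}.pkl','rb')); g=c["img"].max(2).astype(np.float32)
  def prof(bx,z,ys): return np.array([cv2.getRectSubPix(g,(1,1),tuple(map(float,proj(c,W(p,[bx,y,z])))))[0,0] for y in ys])
  for bx in(-75,75):
    ys=np.arange(-160,160,.5); v=prof(bx,95,ys); d=np.abs(np.gradient(cv2.GaussianBlur(v[None],(9,1),0)[0]))
    a=ys<0; print(t,bx,"lid edges",ys[a][d[a].argmax()],ys[~a][d[~a].argmax()])
  for by in(-70,90):
    ys=np.arange(-140,140,.5); v=np.array([cv2.getRectSubPix(g,(1,1),tuple(map(float,proj(c,W(p,[x,by,95])))))[0,0] for x in ys]); d=np.abs(np.gradient(cv2.GaussianBlur(v[None],(9,1),0)[0])); a=ys<0
    print(t,by,"x edges",ys[a][d[a].argmax()],ys[~a][d[~a].argmax()])
for z in(40,):
  for n,q,z in(("jar",(205,285),85),("lamp",(202,388),55),("tape",(508,342),19)): pass
a=cv2.imread("pics/top0.png");b=cv2.imread("pics/t7.png")
d=cv2.absdiff(a,b).max(2)
for n,(x,y) in dict(jar=(208,287),lamp=(205,388),tape=(508,342),drv=(553,280)).items(): print(n,d[y-25:y+25,x-25:x+25].max())
E
```

```text
t7 -75 lid edges -130.5 129.5
t7 75 lid edges -130.0 130.0
t7 -70 x edges -104.5 100.5
t7 90 x edges -104.5 100.0
s7 -75 lid edges -129.0 131.5
s7 75 lid edges -128.5 151.0
s7 -70 x edges -103.0 119.5
s7 90 x edges -104.0 118.0
jar 12
lamp 11
tape 101
drv 22
```

```bash
python3 - <<'E'
from h import *
for f in("top0","t7"):
    a=cv2.imread(f"pics/{f}.png")[300:385,470:545].astype(int); m=(a[...,0]-a[...,2]>60); y,x=np.nonzero(m); print(f,x.mean()+470,y.mean()+300)
print(job_done())
E
```

```text
top0 507.7357755261107 341.74746687451284
t7 507.3465568862275 341.82110778443115
the job is handed in; nothing more can be done
None
```

I pushed the lid shut with the closed fingertips near its free edge, then slid the bar sideways to its end stop, and handed the job in at about 9 s. The hand-in gives no verdict, so the result rests on the checks below.

- **Lid:** it took about 2 N on the way down, at an estimated 1 rad/s or less. Once shut it met a firm stop, where I pressed with about 64 N, well over what was needed but under the 120 N limit. In the last top picture its edges lie within 1 mm of the shut position.
- **Bar:** it slid at about 2 N and stopped firmly at about 20 N. A further push did not move it. The tongue shows past the keeper.
- **Bar travel:** the top picture puts it at about 38.8 mm, and the scene picture, read by eye, at about 40 mm. The two differ by roughly the 2 mm camera accuracy, and both are above the 36 mm needed.
- **Bystanders:** the jar, lampholder and screwdriver look unchanged from the first picture. The tape's patch had changed in brightness, but its centre had moved less than half a pixel.
- **Arm:** it was clear of everything, with about 1 N or less on the wrist.

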